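# Work the seized core plug out of the mould and put it on the scale

### The job

The red-handled core plug has seized in the blue mould that leans in the plywood cradle. Work it out by twisting it back and forth while you pull gently along its leaning axis, so that the mould stays down in its cradle, then set the plug down (do not drop it) upright on its metal foot in the middle of the bench scale's pan and let go. Leave the cup, the bottle and the tape roll where they stand.

Things in the scene. Friction and masses are not known exactly. Their poses are not given: they have to be found in the camera images.
- plug: Core plug, 108 mm long, 0.16 kg. Origin at the centre of its foot, z along its axis toward the handle. Metal shaft 40 mm diameter, z = 0 to 55 mm; red flange 60 mm diameter, 55 to 63 mm; red flat wing handle, 63 to 108 mm, 14 mm thick along y, 56 mm wide along x. At first 54 mm of the shaft is in the mould, its axis leaning 30 degrees from vertical to the cradle's front.
- plug_wing (a point): Middle of the wing handle, on the axis, 86 mm from the foot; axes as the plug's; at first its x is that of the mould's mouth. Turning the stuck plug takes about 0.6 N m, either way, no thread or stop. Friction opposes the direction of sliding: while the shaft is turned much faster than it is drawn (for example 5 mm of pull per 0.8 rad of turn) the pull needed is only a fraction of the straight pull.
- mould (a joint): How far the blue mould is pulled up out of its cradle along the plug's axis, m: 0 = seated, grows as it lifts. Block 110 x 110 x 60 mm, bore in the middle of its upper face. It cannot turn, lifts when pulled with more than about 14 N along the axis, and settles back when no longer pulled.
- mould_mouth (a point): Centre of the bore's mouth in the mould's upper face (43 mm diameter, 60 mm deep); z points out of the bore along its axis. The bore grips the shaft by friction: a straight pull would need 25 to 35 N at first, half that after 30 mm of travel, nothing after 46 mm.
- cradle: Plywood cradle fixed to the bench, base 150 x 150 mm; origin at the centre of its underside, z up, -x is its front, toward which the mould's face and the plug lean. Its highest point is 110 mm above the bench; the mould's face reaches 135 mm.
- scale_pan (a point): Centre of the top of the bench scale's pale square pan, 30 mm above the bench; the flat pan measures 118 mm along x by 128 mm along y of this frame. The scale (dark, 180 x 150 x 30 mm) does not move.
- pink_cup: Clear cup with pink resin, 66 mm across, 80 mm high; origin at the centre of its underside. Bystander.
- orange_bottle: Orange bottle with black cap, 66 mm across, 130 mm high; origin at the centre of its underside. Bystander.
- tape_roll: Roll of masking tape lying flat, 104 mm across, 25 mm high; origin at the centre of its underside. Bystander.

How it is judged:
By the outcome, as a careful person would: the job done as asked, in the order asked, and still so for the second after the job is handed in, with the robot touching nothing.
It also fails if it takes over 56 s, if anything falls off the work surface, if the arm or the gripper's body presses on something with over 40 N, if the wrist force passes 120 N, or if a joint passes its speed limit or range.

### The arm

A 7-joint arm with a two-finger parallel gripper is mounted at the origin on a cart in front of the work surface, level with it; the furniture and walls round the work are solid. World frame = base frame: x ahead of the robot, y to its left, z up, the work surface at z = 0. Lengths are in m, angles in rad, forces in N, time in s.
With the tool pointing down it reaches from about 0.425 to 0.875 m from the base axis. Payload 4.7 kg.
Tool frame: the origin (TCP) lies midway between the tips of the shut fingers; the grasp point (between the pads) lies 19 mm behind it (ctrl.grip_depth is the distance from the TCP to the grasp point, in m); z points along the fingers, y is the direction in which the jaws open and shut (so a half turn about z gives the same grasp; the last joint's range is limited). The gripper opens to 87 mm and grips with 3 to 60 N. Pads are 19 mm wide; open, the fingers measure 117 mm over their backs; the gripper's body (75 mm by 190 mm) begins 51 mm behind the grasp point.
Start: joints at [1.363, 0.321, -0.07, 1.45, 0.023, 1.371, -0.057], TCP at [0.143, -0.634, 0.223] pointing down, gripper open.
Joint ranges: [-2.86, 2.86], [-0.3, 2.09], [-1.38, 1.24], [0.06, 2.45], [-1.56, 4.7], [0.09, 2.05], [-2.69, 2.69]. Speed limits (rad/s): [2.57, 2.57, 3.14, 3.14, 3.14, 3.14, 3.14].

### API

Orientations are given as a rotation vector (axis times angle).
In Python, from bench import ctrl gives the robot as it stands. The module is installed in compiled form; this text tells all that it offers.
- The arm moves only by the shell command python3 -m inch 'ROWS' [FORCE]. ROWS is JSON, a list of rows, each a list of 5 numbers: the opening, from -1 (shut) to 1 (fully open), so that 0 is half open, then the shift along the tool's x, y, z in mm, then the turn about the tool's z in rad. In form: [[fingers, tx, ty, tz, twist], ...]. A call has 1 to 5 rows; each row shifts and turns the pose as measured when the row begins, along the tool's axes as they then stand; what a row does not reach is not made up. A row lasts 1/8 s, in which the tool goes at most 62.5 mm and 10.7 degrees, less where a joint would pass 70% of its speed; a pose out of reach is approached as far as the arm can. A call is refused whole if a number of a shift passes 62.5 or a number of a turn 0.188, either way. A call with a gripper value outside its range is refused whole. The fingers move at their own pace and stop on an object; FORCE is the grip in N (left out, the last holds). Time passes only in rows, so rows that do not move let the fingers close. It gives the time, the measured TCP pose, the force and the opening at its end, in the units of the state.
- ctrl.get_state(): the state, without advancing time (a new reading comes with each control period).
- ctrl.get_image(name): name is "scene" or "top" or "wrist"; returns a dict with "color" (480x640x3 uint8, red, green, blue), "range_z" (480x640 float32, m along the optical axis (not along the pixel's ray), 0 where there is no reading), "K" (3x3 intrinsics, pixels), "R" (3x3) and "t" (3): a world point X has camera coordinates R X + t. Camera axes: x right, y down, z forward; pixel columns grow to the right and rows downward; lengths in m; the calibration is good to about 2 mm. A picture is of the moment at which its call begins.
- ctrl.close_job(): hands the job in, once; it reports no verdict.
The state is a dict: "time": time; "joint_positions": joint angles; "qd": joint speeds; "joint_torque": joint torques, N m; "position": TCP position; "tool_rot": TCP orientation; "ft_force": force on the tool from outside, world axes, zero at the start; "torque": the same for the moment, N m; "grip_width": opening from 0.0 (shut) to 1.0 (fully open).
Only numpy, scipy, OpenCV 4.12 (cv2) and the standard library are available. Lean on these libraries where they do the work, as an engineer would, in place of code of your own. Each camera call takes 0.05 s, during which the arm holds its last target. There are 200 camera calls.

## Working session

There is one attempt and no reset: what is moved stays moved. The work goes in short steps, Python scripts to look and compute and a shell command to move; the robot and the scene stay as the last step left them, time stands still between calls to the robot, and variables do not carry over. Pictures are saved under pics/ and viewed, about 8 in all and at most 12, crops included, and the job is handed in when it is done.

```bash
mkdir -p pics; python3 - <<'E'
from bench import ctrl
import cv2,numpy as np
s=ctrl.get_state(); print({k:np.round(v,3).tolist() for k,v in s.items()})
a=[]
for n in("scene","top"):
    d=ctrl.get_image(n); np.savez(n+".npz",**d); a.append(d["color"][:,:,::-1])
    print(n,np.round(d["K"],1).tolist(),np.round(d["R"],3).tolist(),np.round(d["t"],3).tolist())
cv2.imwrite("pics/a.png",a[0]);cv2.imwrite("pics/b.png",a[1])
E
```

```text
{'time': 0.0, 'joint_positions': [1.363, 0.322, -0.07, 1.452, 0.023, 1.371, -0.057], 'qd': [0.0, 0.001, 0.0, 0.001, 0.0, 0.0, 0.002], 'joint_torque': [-0.0, -49.129, -0.404, -31.253, -0.064, 0.044, 0.0], 'position': [0.143, -0.634, 0.221], 'tool_rot': [-3.12, -0.348, 0.001], 'ft_force': [0.801, -0.291, -0.685], 'torque': [0.003, -0.007, -0.011], 'grip_width': 1.004}
scene [[518.3, 0.0, 323.0], [0.0, 518.3, 236.0], [0.0, 0.0, 1.0]] [[-0.844, -0.535, 0.016], [-0.412, 0.631, -0.658], [0.342, -0.562, -0.753]] [0.335, 0.499, 0.889]
top [[534.3, 0.0, 315.4], [0.0, 534.3, 241.0], [0.0, 0.0, 1.0]] [[0.003, -1.0, 0.009], [-0.987, -0.004, -0.161], [0.161, -0.008, -0.987]] [-0.295, 0.594, 1.321]
```

View pics/a.png

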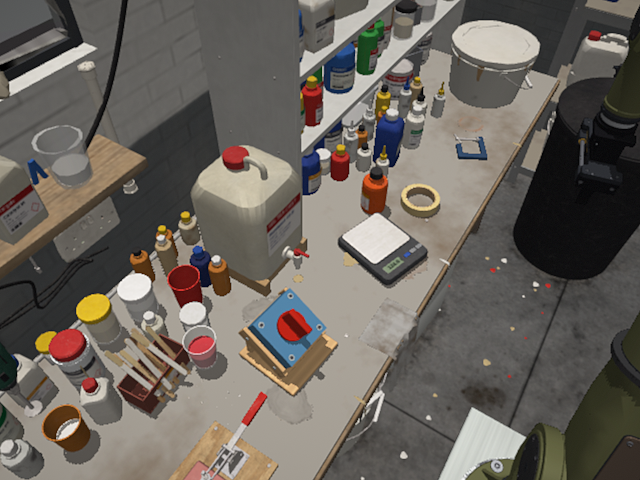

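View pics/b.png

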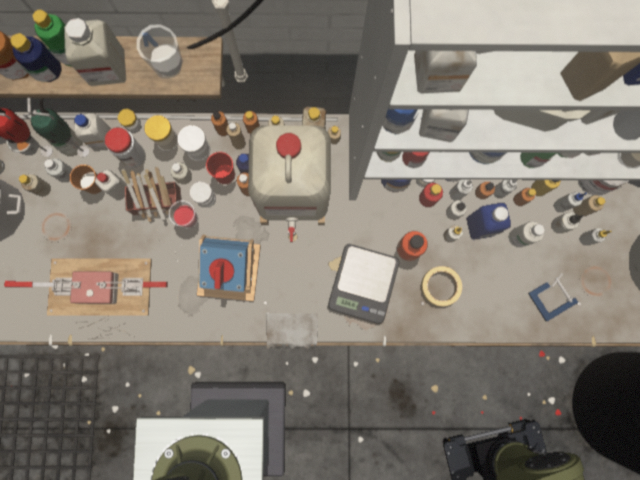

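The overview shows the mould at top-view px (225,268) with its red wing at (220,272). The scale pan is at (366,275), the bottle at (413,243), the tape at (441,287) and the cup at (183,215). Next I'll measure these from the depth.

```bash
cat > h.py <<'E'
import numpy as np,cv2
def pts(d,m):
    v,u=np.nonzero(m&(d["range_z"]>0)); z=d["range_z"][v,u]
    c=np.linalg.inv(d["K"])@np.vstack([u*z,v*z,z]); return (d["R"].T@(c-np.array(d["t"])[:,None])).T
def proj(d,X):
    c=d["R"]@np.array(X)+d["t"]; p=d["K"]@c; return p[:2]/p[2]
def mask(d,lo,hi,box):
    h=cv2.cvtColor(d["color"],cv2.COLOR_RGB2HSV); m=cv2.inRange(h,lo,hi)>0
    b=np.zeros_like(m); x0,y0,x1,y1=box; b[y0:y1,x0:x1]=1; return m&b
def plane(p):
    for _ in range(3):
        c=p.mean(0); n=np.linalg.svd(p-c,full_matrices=False)[2][2]; n*=np.sign(n[2]); r=(p-c)@n; p=p[abs(r)<max(.002,1.5*r.std())]
    return c,n,r.std()
E
python3 - <<'E'
from h import *
np.set_printoptions(precision=4,suppress=True)
for n,bb,sb in(("top",(190,225,260,310),(335,245,400,305)),("scene",(235,280,340,395),(340,210,430,270))):
    d=dict(np.load(n+".npz"))
    bl=mask(d,(95,90,60),(115,255,255),bb); p=pts(d,bl); c,nn,s=plane(p)
    print(n,"blue",len(p),c,nn,s,"lean",np.degrees(np.arccos(nn[2])),np.degrees(np.arctan2(nn[1],nn[0])))
    q=p[abs((p-c)@nn)<.004]; 
    e1=np.cross([0,0,1],nn);e1/=np.linalg.norm(e1);e2=np.cross(nn,e1)
    ab=np.c_[q@e1,q@e2]; r=cv2.minAreaRect(ab.astype(np.float32)); ctr=r[0][0]*e1+r[0][1]*e2+(c@nn)*nn
    print(" rect",r[1],r[2],"mouth",ctr)
    h=cv2.cvtColor(d["color"],cv2.COLOR_RGB2HSV);red=((h[...,0]<8)|(h[...,0]>172))&(h[...,1]>130)&(h[...,2]>60); b=np.zeros_like(red);b[bb[1]:bb[3],bb[0]:bb[2]]=1
    R=pts(d,red&b); hh=(R-ctr)@nn; print(" red h",np.percentile(hh,[2,20,50,80,98]))
    top=R[hh>.044]; f=R[(hh<.015)&(hh>.002)]
    print(" wingtop n",len(top),top.mean(0),"off axis",(top.mean(0)-ctr)@e1,(top.mean(0)-ctr)@e2)
    ab=np.c_[(top-ctr)@e1,(top-ctr)@e2].astype(np.float32); print(" ",cv2.minAreaRect(ab),"e1",e1)
    fc=cv2.minEnclosingCircle(np.c_[(f-ctr)@e1,(f-ctr)@e2].astype(np.float32)); print(" flange",fc)
    pan=mask(d,(0,0,150),(179,50,255),sb); P=pts(d,pan); P=P[abs(P[:,2]-.03)<.008]
    r=cv2.minAreaRect(P[:,:2].astype(np.float32)); print(" pan",len(P),P[:,2].mean(),r, P.mean(0))
for nm,lo,hi,b in(("bottle",(3,150,100),(14,255,255),(395,228,432,262)),("tape",(15,40,100),(35,255,255),(415,260,470,312)),("cup",(165,60,80),(179,255,255),(165,198,205,232))):
    d=dict(np.load("top.npz"));P=pts(d,mask(d,lo,hi,b));print(nm,len(P),np.median(P,0),P.max(0),P.min(0))
d=dict(np.load("top.npz"));
for nm,b in(("shelf/jug",(245,110,335,250)),("shelf",(345,0,640,200))):
    m=np.zeros((480,640),bool);m[b[1]:b[3],b[0]:b[2]]=1;P=pts(d,m);P=P[P[:,2]>.06];print(nm,P.min(0),P.max(0))
E
```

```text
top blue 42 [ 0.5258 -0.0579  0.1136] [-0.5171  0.0765  0.8525] 0.0019691076671700327 lean 31.517957698001986 171.58956372648788
 rect (0.09395802021026611, 0.10107311606407166) 14.893089294433594 mouth [ 0.5183 -0.0688  0.1101]
 red h [0.0039 0.0075 0.011  0.052  0.0563]
 wingtop n 121 [ 0.4926 -0.0633  0.156 ] off axis -0.0016929596824156192 0.0016251471020059581
  ((-0.0014478852972388268, -0.0006247200071811676), (0.012960630469024181, 0.053096022456884384), 4.19697904586792) e1 [-0.1463 -0.9892  0.    ]
 flange ((-0.0027262058574706316, -0.001892015221528709), 0.029099058359861374)
 pan 2304 0.03032586837079354 ((0.49777764081954956, -0.4199903607368469), (0.13042771816253662, 0.1552288681268692), 74.12560272216797) [ 0.5124 -0.4233  0.0303]
scene blue 2252 [ 0.5171 -0.0556  0.1074] [-0.4975  0.0551  0.8657] 0.0018643692764295581 lean 30.03502531377151 173.67610259248895
 rect (0.11276227235794067, 0.10961932688951492) 1.0228255987167358 mouth [ 0.5149 -0.062   0.1066]
 red h [0.005  0.0089 0.0215 0.0523 0.0564]
 wingtop n 244 [ 0.4895 -0.0571  0.1525] off axis -0.002063918858285471 0.0007086450354363256
  ((-0.000812159851193428, 0.0005242340266704559), (0.015002023428678513, 0.05547843873500824), 1.3916044235229492) e1 [-0.1101 -0.9939  0.    ]
 flange ((-0.0006580394110642374, 0.001185979344882071), 0.031144704669713974)
 pan 1904 0.02876826985861787 ((0.495530366897583, -0.4193556308746338), (0.1343013495206833, 0.15880924463272095), 73.43031311035156) [ 0.5093 -0.4199  0.0288]
bottle 199 [ 0.5804 -0.5266  0.0999] [ 0.612  -0.5083  0.1145] [ 0.5557 -0.5664  0.0925]
tape 1871 [ 0.481  -0.6089  0.0034] [ 0.5546 -0.5525  0.0355] [ 0.4194 -0.6809 -0.0083]
cup 8 [0.6515 0.0543 0.0471] [0.6654 0.0643 0.049 ] [0.6459 0.0316 0.0424]
shelf/jug [ 0.5623 -0.3405  0.06  ] [ 0.9378 -0.1067  0.3259]
shelf [ 0.693  -1.0792  0.0601] [ 0.9829 -0.3428  0.8051]
```

```bash
python3 -m inch '[[1,38,-42,-22,0],[1,38,-42,-22,0],[1,38,-42,-22,0],[1,38,-42,-22,0],[1,38,-42,-22,0]]' && python3 -m inch '[[1,38,-42,-22,0],[1,38,-42,-22,0],[1,38,-42,-22,0],[1,38,-42,-22,0],[1,38,-42,-22,0]]' && python3 -m inch '[[1,0,-20,-20,0.18],[1,0,0,-50,0.15],[1,0,0,-60,0]]'; cat > st.py <<'E'
from bench import ctrl
import numpy as np
from scipy.spatial.transform import Rotation as R
np.set_printoptions(precision=3,suppress=True)
s=ctrl.get_state();M=R.from_rotvec(s["tool_rot"]).as_matrix();p=np.array(s["position"])
n=np.array([-.4975,.0551,.8657]);n/=np.linalg.norm(n)
print("t",s["time"],"q",np.array(s["joint_positions"]),"p",p,"f",np.array(s["ft_force"]),"w",s["grip_width"])
print("tool x",M[:,0],"y",M[:,1],"z",M[:,2],"err to -n deg",np.degrees(np.arccos(-M[:,2]@n)))
E
python3 st.py
```

```text
time: 0.72
position: [0.282, -0.3823, 0.3287]
tool_rot: [-3.112, -0.332, 0.007]
ft_force: [-0.1, -0.2, -0.2]
grip_width: 1.001
time: 1.35
position: [0.4261, -0.1294, 0.4424]
tool_rot: [-3.114, -0.332, 0.008]
ft_force: [1.9, -0.6, 0.3]
grip_width: 1.0
time: 1.72
position: [0.4229, -0.1034, 0.5733]
tool_rot: [-3.126, 0.183, 0.019]
ft_force: [2.3, 1.2, 0.9]
grip_width: 1.003
t 1.725 q [ 0.899 -0.031 -0.676  1.141 -0.03   2.038 -1.477] p [ 0.423 -0.103  0.573] f [2.327 1.174 0.939] w 1.0025712247419467
tool x [ 0.993 -0.116 -0.013] y [-0.116 -0.993 -0.009] z [-0.012  0.011 -1.   ] err to -n deg 30.77960255898805
```

```bash
python3 -m inch '[[1,0,0,-50,0],[1,0,0,-50,0],[1,0,0,-50,0]]' ; python3 st.py
```

```text
time: 2.1
position: [0.426, -0.1044, 0.636]
tool_rot: [3.124, -0.18, 0.17]
ft_force: [0.4, -0.4, -0.3]
grip_width: 0.999
t 2.1 q [ 0.945 -0.048 -0.694  1.018 -0.05   2.053 -1.461] p [ 0.426 -0.104  0.636] f [ 0.406 -0.434 -0.292] w 0.9994975348161632
tool x [ 0.988 -0.114  0.108] y [-0.115 -0.993  0.001] z [ 0.107 -0.014 -0.994] err to -n deg 23.814765052959217
```

Pushing past the reach limit tilts the tool the right way, so I'll continue.

```bash
python3 -m inch '[[1,0,0,-60,0],[1,0,0,-60,0],[1,0,0,-60,0],[1,0,0,-60,0],[1,0,0,-60,0]]' ; python3 st.py
```

```text
time: 2.72
position: [0.3873, -0.0984, 0.7484]
tool_rot: [3.039, -0.182, 0.544]
ft_force: [0.1, 0.0, -0.2]
grip_width: 1.0
t 2.725 q [ 0.512 -0.15  -0.231  0.878 -0.07   2.053 -1.457] p [ 0.387 -0.098  0.748] f [ 0.147  0.044 -0.181] w 1.0004271095850095
tool x [ 0.931 -0.107  0.348] y [-0.124 -0.992  0.027] z [ 0.342 -0.069 -0.937] err to -n deg 9.822493371947507
```

```bash
python3 -m inch '[[1,0,0,-60,0],[1,0,0,-60,0]]' ; python3 st.py
```

```text
time: 2.98
position: [0.3571, -0.0923, 0.7904]
tool_rot: [2.993, -0.18, 0.688]
ft_force: [-0.8, -0.3, -0.4]
grip_width: 0.998
t 2.975 q [ 0.436 -0.205 -0.148  0.835 -0.074  2.053 -1.457] p [ 0.357 -0.092  0.79 ] f [-0.788 -0.332 -0.433] w 0.9982109953970926
tool x [ 0.893 -0.099  0.439] y [-0.128 -0.991  0.037] z [ 0.431 -0.089 -0.898] err to -n deg 4.661469786573021
```

```bash
python3 -m inch '[[1,0,0,-60,0],[1,0,0,-40,0]]' ; cat >> st.py <<'E'
m=np.array([.5155,-.064,.108])
import sys
h=float(sys.argv[1]) if len(sys.argv)>1 else .014
print("to mouth+%.3f n, tool mm:"%h,M.T@(m+h*n-p)*1000,"tool y vs e1 deg",np.degrees(np.arcsin(M[:,0]@np.array([-.1101,-.9939,0]))))
E
python3 st.py .15
```

```text
time: 3.22
position: [0.3266, -0.0845, 0.8238]
tool_rot: [2.95, -0.173, 0.809]
ft_force: [-0.2, -0.1, 0.1]
grip_width: 0.999
t 3.225 q [ 0.393 -0.255 -0.103  0.803 -0.077  2.053 -1.456] p [ 0.327 -0.084  0.824] f [-0.198 -0.096  0.098] w 0.9988289389716811
tool x [ 0.854 -0.088  0.512] y [-0.129 -0.991  0.045] z [ 0.503 -0.104 -0.858] err to -n deg 2.8657912365200646
to mouth+0.150 n, tool mm: [-204.966  -69.369  557.141] tool y vs e1 deg -0.3783058383478856
```

```bash
python3 -m inch '[[1,-20,-7,54,0],[1,-20,-7,54,0],[1,-20,-7,54,0],[1,-20,-7,54,0],[1,-20,-7,54,0]]' ; python3 -m inch '[[1,-20,-7,54,0],[1,-20,-7,54,0],[1,-20,-7,54,0],[1,0,0,0,0]]'; python3 st.py .1
```

```text
time: 3.85
position: [0.4688, -0.1057, 0.5794]
tool_rot: [3.032, -0.191, 0.669]
ft_force: [0.1, 0.3, -0.2]
grip_width: 0.997
time: 4.35
position: [0.5056, -0.0926, 0.4001]
tool_rot: [3.053, -0.195, 0.611]
ft_force: [-0.3, -0.3, 0.6]
grip_width: 0.999
t 4.35 q [ 0.313 -0.299 -0.134  1.783 -0.064  1.261 -1.514] p [ 0.506 -0.093  0.4  ] f [-0.278 -0.295  0.646] w 0.9992531037058888
tool x [ 0.915 -0.118  0.385] y [-0.127 -0.992 -0.003] z [ 0.382 -0.046 -0.923] err to -n deg 7.39803207349712
to mouth+0.100 n, tool mm: [-119.656  -28.217  172.892] tool y vs e1 deg 0.9373615762711496
```

```bash
cat > fk.py <<'E'
import numpy as np, itertools
from scipy.spatial.transform import Rotation as R
from scipy.optimize import least_squares
L1,L2,L3,zs=.467,.513,.364,.245
lo=np.array([-2.86,-.3,-1.38,.06,-1.56,.09,-2.69]);hi=np.array([2.86,2.09,1.24,2.45,4.7,2.05,2.69])
def fk(q,s=(-1,1,-1,1,-1,1,-1),L=(L1,L2,L3,zs)):
    r=lambda a,t:R.from_euler(a,t).as_matrix(); ez=np.array([0,0,1.])
    A=r('z',s[0]*q[0])@r('y',s[1]*q[1]); p=np.array([0,0,L[3]])+A@ez*L[0]
    A=A@r('z',s[2]*q[2])@r('y',s[3]*q[3]); p=p+A@ez*L[1]
    A=A@r('z',s[4]*q[4])@r('y',s[5]*q[5]); p=p+A@ez*L[2]
    return p,A@r('z',s[6]*q[6])
n=np.array([-.4975,.0551,.8657]);n/=np.linalg.norm(n)
m=np.array([.5155,-.064,.108]); e1=np.array([-.1101,-.9939,0])
E
python3 - <<'E'
from fk import *
np.set_printoptions(precision=3,suppress=True)
D=[([1.363,.322,-.07,1.452,.023,1.371,-.057],[.143,-.634,.221],[-3.12,-.348,.001]),
([.899,-.031,-.676,1.141,-.03,2.038,-1.477],[.423,-.103,.573],[-3.126,.183,.019]),
([.393,-.255,-.103,.803,-.077,2.053,-1.456],[.3266,-.0845,.8238],[2.95,-.173,.809]),
([.313,-.299,-.134,1.783,-.064,1.261,-1.514],[.5056,-.0926,.4001],[3.053,-.195,.611])]
best=[]
for s2,s4,s6 in itertools.product((1,-1),repeat=3):
    s=(-1,1,s2,1,s4,1,s6); e=sum(np.linalg.norm(fk(q,s)[0]-p) for q,p,_ in D)
    best.append((e,s))
for b in sorted(best)[:3]:print(b)
s=sorted(best)[0][1]
for s6 in(1,-1):
  s=s[:6]+(s6,)
  for q,p,r in D:
    P,A=fk(q,s); print(s6,P-p,(A.T@R.from_rotvec(r).as_matrix()).ravel())
E
```

```text
(np.float64(0.09427262854602907), (-1, 1, -1, 1, 1, 1, -1))
(np.float64(0.09427262854602907), (-1, 1, -1, 1, 1, 1, 1))
(np.float64(0.10385616720757537), (-1, 1, -1, 1, -1, 1, -1))
1 [0.041 0.012 0.   ] [-0.104 -0.995  0.002  0.994 -0.104 -0.045  0.045 -0.003  0.999]
1 [0.01  0.001 0.   ] [-0.212  0.976 -0.054 -0.977 -0.212  0.006 -0.006  0.054  0.999]
1 [-0.007 -0.022 -0.001] [-0.295  0.946 -0.134 -0.955 -0.295  0.019 -0.021  0.134  0.991]
1 [-0.003 -0.018  0.   ] [-0.074  0.99  -0.122 -0.997 -0.074  0.004 -0.005  0.122  0.993]
-1 [0.041 0.012 0.   ] [ 0.009 -1.    -0.003  0.999  0.01  -0.045  0.045 -0.003  0.999]
-1 [0.01  0.001 0.   ] [ 0.026 -0.998  0.054  1.     0.026  0.004 -0.006  0.054  0.999]
-1 [-0.007 -0.022 -0.001] [ 0.07  -0.988  0.135  0.997  0.072  0.012 -0.021  0.134  0.991]
-1 [-0.003 -0.018  0.   ] [-0.039 -0.992  0.122  0.999 -0.039  0.009 -0.005  0.122  0.993]
```

```bash
cat > fit.py <<'E'
from fk import *
np.set_printoptions(precision=4,suppress=True)
D=[([1.363,.322,-.07,1.452,.023,1.371,-.057],[.143,-.634,.221],[-3.12,-.348,.001]),
([.899,-.031,-.676,1.141,-.03,2.038,-1.477],[.423,-.1034,.573],[-3.126,.183,.019]),
([.945,-.048,-.694,1.018,-.05,2.053,-1.461],[.426,-.1044,.636],[3.124,-.18,.17]),
([.512,-.15,-.231,.878,-.07,2.053,-1.457],[.3873,-.0984,.7484],[3.039,-.182,.544]),
([.436,-.205,-.148,.835,-.074,2.053,-1.457],[.3571,-.0923,.7904],[2.993,-.18,.688]),
([.393,-.255,-.103,.803,-.077,2.053,-1.456],[.3266,-.0845,.8238],[2.95,-.173,.809]),
([.313,-.299,-.134,1.783,-.064,1.261,-1.514],[.5056,-.0926,.4001],[3.053,-.195,.611])]
out=[]
for s2,s4,s6 in itertools.product((1,-1),repeat=3):
    s=(-1,1,s2,1,s4,1,s6)
    def f(x):
        e=[]
        for q,p,r in D:
            P,A=fk(np.array(q)+np.r_[x[4:7],0,x[7:10]],s,x[:4]); e+=[*(P-p),*(.3*(A-R.from_rotvec(r).as_matrix()).ravel())]
        return np.array(e)
    for o in(-1.57,1.57):
        r=least_squares(f,np.r_[L1,L2,L3,zs,0,0,0,0,0,o]); out.append((r.cost,s,r.x))
out.sort(key=lambda a:a[0])
for o in out[:3]:print(o)
np.savez("fit.npz",s=out[0][1],x=out[0][2])
E
python3 fit.py
```

```text
(np.float64(8.323273706285557e-05), (-1, 1, -1, 1, -1, 1, -1), array([ 0.4822,  0.5117,  0.3874,  0.2508, -0.0179, -0.0076,  0.0748,
       -0.0084,  0.0104, -1.5173]))
(np.float64(8.323273706304724e-05), (-1, 1, -1, 1, -1, 1, -1), array([ 0.4822,  0.5117,  0.3874,  0.2508, -0.0179, -0.0076,  0.0748,
       -0.0084,  0.0104, -1.5173]))
(np.float64(0.0037316816310263195), (-1, 1, -1, 1, 1, 1, -1), array([ 0.4408,  0.5133,  0.3407,  0.2493, -0.1081,  0.0028,  0.1514,
        0.0963,  0.0005, -1.5141]))
```

```bash
cat > ik.py <<'E'
from fk import *
np.set_printoptions(precision=3,suppress=True)
F=np.load("fit.npz");s=F["s"];x=F["x"];off=np.r_[x[4:7],0,x[7:10]]
def k(q): return fk(np.array(q)+off,s,x[:4])
def ik(p,A,q0,reg=1e-3):
    f=lambda q:np.r_[(k(q)[0]-p)*10,(k(q)[1]-A).ravel()*2,reg*(q-q0)]
    r=least_squares(f,np.clip(q0,lo+1e-3,hi-1e-3),bounds=(lo,hi)); P,B=k(r.x)
    return r.x,np.linalg.norm(P-p),np.degrees(R.from_matrix(B.T@A).magnitude())
E
python3 - <<'E'
from ik import *
z=-n; y=e1-(e1@z)*z;y/=np.linalg.norm(y)
rng=np.random.default_rng(0)
for flip in(1,-1):
  A=np.c_[np.cross(flip*y,z),flip*y,z]
  for h in(.014,.045,.075,.1):
    best=[]
    for q2 in(-1.2,-.8,-.4,0,.4,.8,1.1):
        q0=np.array([-q2,-.2,q2,2.2,0,.5,-1.5*flip]); q,a,b=ik(m+h*n,A,q0); best.append((round(a*1000,1),round(b,1),q))
    best.sort(key=lambda t:t[0]*.5+t[1])
    print(flip,h); [print("  ",*t) for t in best[:3]]
E
```

```text
1 0.014
   0.0 0.0 [ 0.799 -0.3   -0.64   2.362 -0.393  0.536 -1.248]
   0.0 0.0 [ 0.69  -0.282 -0.548  2.362 -0.322  0.523 -1.311]
   0.0 0.0 [ 0.394 -0.253 -0.291  2.362 -0.147  0.504 -1.467]
1 0.045
   5.1 0.8 [ 0.151 -0.3   -0.075  2.339 -0.012  0.589 -1.587]
   5.1 0.8 [ 0.151 -0.3   -0.075  2.339 -0.012  0.589 -1.587]
   5.1 0.8 [ 0.151 -0.3   -0.075  2.339 -0.012  0.589 -1.587]
1 0.075
   18.9 3.4 [ 0.153 -0.3   -0.075  2.277 -0.012  0.698 -1.586]
   18.9 3.4 [ 0.153 -0.3   -0.075  2.277 -0.012  0.698 -1.586]
   18.9 3.4 [ 0.153 -0.3   -0.075  2.277 -0.012  0.698 -1.586]
1 0.1
   28.1 5.6 [ 0.155 -0.3   -0.075  2.222 -0.013  0.791 -1.585]
   28.1 5.6 [ 0.155 -0.3   -0.075  2.222 -0.013  0.791 -1.585]
   28.1 5.6 [ 0.155 -0.3   -0.075  2.222 -0.013  0.791 -1.585]
-1 0.014
   0.0 0.0 [ 0.799 -0.3   -0.639  2.362 -0.393  0.536  1.893]
   0.0 0.0 [ 0.661 -0.278 -0.523  2.362 -0.304  0.521  1.814]
   0.0 0.0 [ 0.365 -0.251 -0.265  2.362 -0.131  0.503  1.66 ]
-1 0.045
   5.1 0.8 [ 0.151 -0.3   -0.075  2.339 -0.012  0.589  1.555]
   5.1 0.8 [ 0.151 -0.3   -0.075  2.339 -0.012  0.589  1.555]
   5.1 0.8 [ 0.151 -0.3   -0.075  2.339 -0.012  0.589  1.555]
-1 0.075
   18.9 3.4 [ 0.153 -0.3   -0.075  2.277 -0.012  0.698  1.556]
   18.9 3.4 [ 0.153 -0.3   -0.075  2.277 -0.012  0.698  1.556]
   18.9 3.4 [ 0.153 -0.3   -0.075  2.277 -0.012  0.698  1.556]
-1 0.1
   28.1 5.6 [ 0.155 -0.3   -0.075  2.222 -0.013  0.791  1.557]
   28.1 5.6 [ 0.155 -0.3   -0.075  2.222 -0.013  0.791  1.557]
   28.1 5.6 [ 0.155 -0.3   -0.075  2.222 -0.013  0.791  1.557]
```

```bash
python3 - <<'E'
from ik import *
z=-n; y=e1-(e1@z)*z;y/=np.linalg.norm(y)
rng=np.random.default_rng(0)
for h in(.045,.068):
  best=[]
  for i in range(160):
    flip=(-1)**i; A=np.c_[np.cross(flip*y,z),flip*y,z]
    q,a,b=ik(m+h*n,A,rng.uniform(lo,hi),1e-4); best.append((round(a*1000,1),round(b,1),q))
  best.sort(key=lambda t:t[0]*.5+t[1]); print(h); [print("  ",*t) for t in best[:6]]
# tilt profile with position exact, q4=0 family
print("tilt needed")
for h in(.014,.03,.045,.06,.07):
  best=None
  for t in range(0,31):
    th=np.radians(t); hz=-np.array([n[0],n[1],0]);hz/=np.linalg.norm(hz)
    zz=hz*np.sin(th)+np.array([0,0,-np.cos(th)]); A=np.c_[np.cross(y,zz),y,zz]
    # grasp point on axis: 
    g=m+(h+.019)*n; p=g+.019*zz
    q,a,b=ik(p,A,np.array([.3,-.25,-.2,2.3,0,.5,-1.5]),1e-4)
    if a<.0008 and b<.3: best=(t,q)
  print(h,best)
E
```

```text
0.045
   5.1 0.8 [ 0.151 -0.3   -0.075  2.339 -0.012  0.589 -1.587]
   5.1 0.8 [ 0.151 -0.3   -0.075  2.339 -0.012  0.589 -1.587]
   5.1 0.8 [ 0.151 -0.3   -0.075  2.339 -0.012  0.589 -1.587]
   5.1 0.8 [ 0.151 -0.3   -0.075  2.339 -0.012  0.589  1.555]
   5.1 0.8 [ 0.151 -0.3   -0.075  2.339 -0.012  0.589 -1.587]
   5.1 0.8 [ 0.151 -0.3   -0.075  2.339 -0.012  0.589 -1.587]
0.068
   15.9 2.8 [ 0.153 -0.3   -0.075  2.292 -0.012  0.672  1.555]
   15.9 2.8 [ 0.153 -0.3   -0.075  2.292 -0.012  0.672  1.555]
   15.9 2.8 [ 0.153 -0.3   -0.075  2.292 -0.012  0.672 -1.586]
   15.9 2.8 [ 0.153 -0.3   -0.075  2.292 -0.012  0.672 -1.586]
   15.9 2.8 [ 0.153 -0.3   -0.075  2.292 -0.012  0.672  1.555]
   15.9 2.8 [ 0.153 -0.3   -0.075  2.292 -0.012  0.672 -1.586]
tilt needed
0.014 (30, array([ 0.278, -0.247, -0.188,  2.362, -0.083,  0.501, -1.524]))
0.03 (30, array([ 0.275, -0.288, -0.182,  2.359, -0.085,  0.545, -1.522]))
0.045 (28, array([ 0.15 , -0.3  , -0.075,  2.326, -0.009,  0.625, -1.591]))
0.06 (25, array([ 0.149, -0.3  , -0.075,  2.28 , -0.005,  0.724, -1.595]))
0.07 (23, array([ 0.231, -0.3  , -0.143,  2.25 , -0.039,  0.787, -1.565]))
```

```bash
python3 -m inch '[[1,22,0,-54,0],[1,22,0,-54,0],[1,22,0,-54,0],[1,22,0,-54,0],[1,22,0,-54,0]]' ; python3 -m inch '[[1,22,0,-54,0],[1,22,0,-54,0],[1,22,0,-54,0]]'; python3 st.py .1
```

```text
time: 4.97
position: [0.4971, -0.0948, 0.7079]
tool_rot: [3.044, -0.199, 0.64]
ft_force: [1.6, 0.6, 0.6]
grip_width: 1.003
time: 5.35
position: [0.4857, -0.0958, 0.8197]
tool_rot: [3.008, -0.201, 0.768]
ft_force: [-0.6, -0.1, -1.9]
grip_width: 0.998
t 5.35 q [-0.168  0.065  0.389  0.528 -0.074  2.054 -1.541] p [ 0.486 -0.096  0.82 ] f [-0.612 -0.063 -1.898] w 0.9982902630588746
tool x [ 0.87  -0.117  0.479] y [-0.133 -0.991 -0.002] z [ 0.475 -0.062 -0.878] err to -n deg 1.5003052028421038
to mouth+0.100 n, tool mm: [-321.272  -33.035  536.896] tool y vs e1 deg 1.202928940312943
```

```bash
python3 -m inch '[[1,-19,-4,54,0],[1,-19,-4,54,0],[1,-19,-4,54,0],[1,-19,-4,54,0],[1,-19,-4,54,0]]' ; python3 st.py .1;  python3 -m inch '[[1,-19,-4,54,0],[1,-19,-4,54,0],[1,-19,-4,54,0]]'; python3 st.py .014
```

```text
time: 5.98
position: [0.5386, -0.0957, 0.5761]
tool_rot: [2.98, -0.236, 0.868]
ft_force: [-19.9, 4.7, -0.1]
grip_width: 1.001
t 5.975 q [-0.206 -0.302  0.221  1.482  0.124  1.391 -1.691] p [ 0.539 -0.096  0.576] f [-19.911   4.661  -0.145] w 1.0010230065956276
tool x [ 0.833 -0.137  0.536] y [-0.153 -0.988 -0.015] z [ 0.532 -0.07  -0.844] err to -n deg 2.469976023431273
to mouth+0.100 n, tool mm: [-270.32   -20.035  280.738] tool y vs e1 deg 2.561978143243273
time: 6.35
position: [0.5828, -0.0899, 0.4204]
tool_rot: [2.971, -0.242, 0.9]
ft_force: [0.0, -1.0, 0.5]
grip_width: 1.002
t 6.35 q [ 0.024 -0.28   0.056  1.795  0.048  1.04  -1.663] p [ 0.583 -0.09   0.42 ] f [ 0.034 -1.047  0.506] w 1.0016660512307443
tool x [ 0.821 -0.14   0.554] y [-0.156 -0.988 -0.018] z [ 0.549 -0.071 -0.833] err to -n deg 3.641389874179461
to mouth+0.014 n, tool mm: [-230.904   -9.183  207.289] tool y vs e1 deg 2.8094736786900847
```

```bash
python3 -m inch '[[1,-39,-4,43,-0.03],[1,-39,-4,43,-0.02],[1,-39,-4,43,0]]' ; python3 st.py .014
```

```text
time: 6.72
position: [0.5658, -0.0765, 0.2595]
tool_rot: [2.952, -0.17, 0.926]
ft_force: [0.3, 0.0, -0.3]
grip_width: 1.003
t 6.725 q [ 0.163 -0.291 -0.082  2.129  0.01   0.695 -1.615] p [ 0.566 -0.076  0.26 ] f [ 0.322  0.043 -0.264] w 1.0029186274474144
tool x [ 0.816 -0.092  0.571] y [-0.117 -0.993  0.008] z [ 0.567 -0.074 -0.821] err to -n deg 4.8499793884232965
to mouth+0.014 n, tool mm: [-127.573   -7.577   80.99 ] tool y vs e1 deg 0.07262536937147818
```

```bash
python3 -m inch '[[1,-20,-3,-14,0],[1,-20,-3,-14,0]]' ; python3 st.py .014
```

```text
time: 6.98
position: [0.5529, -0.067, 0.2462]
tool_rot: [2.967, -0.171, 0.885]
ft_force: [-0.2, 0.1, 0.9]
grip_width: 0.994
t 6.975 q [ 0.397 -0.302 -0.293  2.143 -0.1    0.709 -1.538] p [ 0.553 -0.067  0.246] f [-0.171  0.146  0.912] w 0.9943751868991697
tool x [ 0.831 -0.094  0.548] y [-0.117 -0.993  0.007] z [ 0.544 -0.07  -0.836] err to -n deg 3.2547488893766454
to mouth+0.014 n, tool mm: [-106.282    0.484   81.042] tool y vs e1 deg 0.10371459340404095
```

```bash
python3 -m inch '[[1,-20,0,-14,0],[1,-20,0,-14,0],[1,-16,0,0,0]]' ; python3 st.py .014
python3 - <<'E'
from bench import ctrl
import cv2
d=ctrl.get_image("wrist"); cv2.imwrite("pics/c.png",d["color"][:,:,::-1])
E
```

```text
time: 7.35
position: [0.538, -0.0653, 0.225]
tool_rot: [2.977, -0.181, 0.842]
ft_force: [-0.6, -0.7, 0.0]
grip_width: 1.001
t 7.35 q [ 0.219 -0.302 -0.154  2.182 -0.006  0.707 -1.629] p [ 0.538 -0.065  0.225] f [-0.599 -0.729  0.031] w 1.0012141745773029
tool x [ 0.845 -0.1    0.525] y [-0.124 -0.992  0.009] z [ 0.52  -0.073 -0.851] err to -n deg 1.8180430163646821
to mouth+0.014 n, tool mm: [-80.156   0.63   73.804] tool y vs e1 deg 0.38463384891204105
```

View pics/c.png

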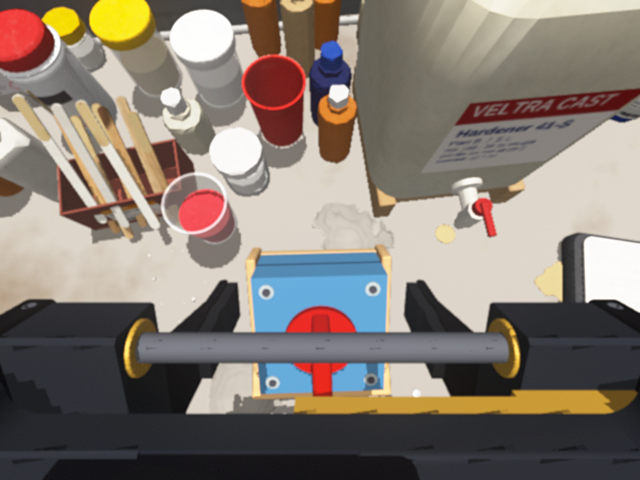

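The wrist view shows the wing at u≈320, midway between the fingers (230 and 410), and aligned. Next I'll descend.

```bash
python3 -m inch '[[1,-40,0,24,0],[1,-36,0,22,0],[1,0,0,0,0]]' ; python3 st.py .013
```

```text
time: 7.78
position: [0.5043, -0.0573, 0.1431]
tool_rot: [2.983, -0.17, 0.841]
ft_force: [1.2, -0.5, 0.1]
grip_width: 0.999
t 7.775 q [ 0.216 -0.301 -0.169  2.354 -0.009  0.536 -1.638] p [ 0.504 -0.057  0.143] f [ 1.189 -0.536  0.138] w 0.9990374084701732
tool x [ 0.847 -0.095  0.523] y [-0.115 -0.993  0.007] z [ 0.519 -0.066 -0.852] err to -n deg 1.557798930449537
to mouth+0.013 n, tool mm: [-7.853  5.214 23.205] tool y vs e1 deg 0.05113764082488056
```

```bash
python3 -m inch '[[1,-7,5,14,0],[1,-2,1,10,0],[1,0,0,0,0]]' ; python3 st.py .013
python3 - <<'E'
from bench import ctrl
import cv2
d=ctrl.get_image("wrist"); e=ctrl.get_image("scene"); import numpy as np
c=cv2.resize(e["color"][250:400,200:400],(640,480)); cv2.imwrite("pics/d.png",c[:,:,::-1]); cv2.imwrite("pics/d2.png",d["color"][:,:,::-1])
E
```

```text
time: 8.15
position: [0.5155, -0.0639, 0.1257]
tool_rot: [2.978, -0.168, 0.86]
ft_force: [-0.6, -0.4, 0.2]
grip_width: 1.002
t 8.15 q [ 0.221 -0.25  -0.161  2.362 -0.004  0.465 -1.627] p [ 0.516 -0.064  0.126] f [-0.557 -0.364  0.24 ] w 1.001815494586362
tool x [ 0.841 -0.093  0.533] y [-0.114 -0.993  0.006] z [ 0.529 -0.066 -0.846] err to -n deg 2.239251245990796
to mouth+0.013 n, tool mm: [-8.975  0.073  1.998] tool y vs e1 deg 0.00038234781679286165
```

View pics/d.png

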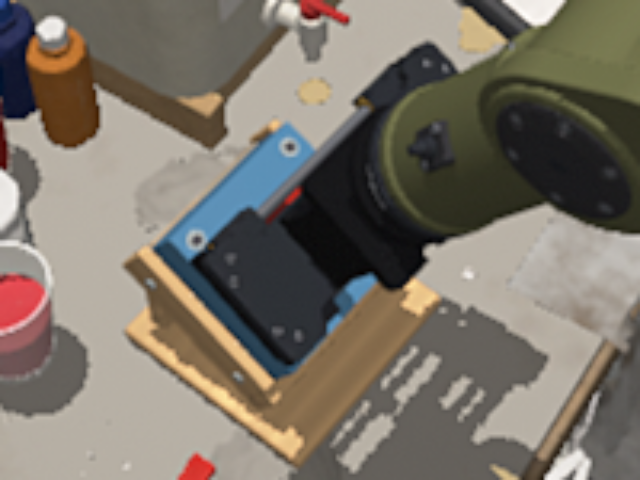

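The scene crop shows the fingers straddling the wing, with the tips just above the blue face. I still need about 9 mm along tool -x to centre on the axis.

```bash
python3 -m inch '[[1,-8,0,1,0],[1,-1,0,0,0]]' ; python3 st.py .013
```

```text
time: 8.5
position: [0.5087, -0.063, 0.1213]
tool_rot: [2.977, -0.167, 0.863]
ft_force: [0.1, -0.4, 0.3]
grip_width: 1.0
t 8.5 q [ 0.22  -0.262 -0.162  2.382 -0.007  0.455 -1.627] p [ 0.509 -0.063  0.121] f [ 0.101 -0.404  0.331] w 1.0003832793483858
tool x [ 0.84  -0.093  0.535] y [-0.114 -0.993  0.006] z [ 0.531 -0.066 -0.845] err to -n deg 2.363812544175222
to mouth+0.013 n, tool mm: [-0.765  0.21   1.937] tool y vs e1 deg -0.012221322273157868
```

Positioned within 1 mm, so I'll grip at 60 N.

```bash
python3 -m inch '[[-1,0,0,0,0],[-1,0,0,0,0],[-1,0,0,0,0],[-1,0,0,0,0]]' 60 ; python3 st.py .013
```

```text
time: 9.0
position: [0.5088, -0.063, 0.1218]
tool_rot: [2.976, -0.167, 0.864]
ft_force: [-0.4, -0.4, -0.8]
grip_width: 0.629
t 9.0 q [ 0.22  -0.263 -0.163  2.382 -0.007  0.455 -1.627] p [ 0.509 -0.063  0.122] f [-0.352 -0.405 -0.828] w 0.6286652216755758
tool x [ 0.839 -0.093  0.536] y [-0.114 -0.993  0.006] z [ 0.532 -0.066 -0.844] err to -n deg 2.414777393043895
to mouth+0.013 n, tool mm: [-1.081  0.22   2.273] tool y vs e1 deg -0.018325724014577504
```

```bash
python3 -m inch '[[-1,0,0,0,0],[-1,0,0,0,0],[-1,0,0,0,0],[-1,0,0,0,0],[-1,0,0,0,0]]' ; python3 -m inch '[[-1,0,0,0,0],[-1,0,0,0,0],[-1,0,0,0,0]]' ; python3 st.py .013
```

```text
time: 9.62
position: [0.5087, -0.0626, 0.1216]
tool_rot: [2.977, -0.167, 0.864]
ft_force: [-1.1, 0.6, 0.2]
grip_width: 0.155
time: 10.0
position: [0.5086, -0.0626, 0.1215]
tool_rot: [2.977, -0.168, 0.864]
ft_force: [-0.0, 1.5, 0.6]
grip_width: 0.154
t 10.0 q [ 0.22  -0.263 -0.163  2.382 -0.007  0.455 -1.627] p [ 0.509 -0.063  0.122] f [-0.045  1.522  0.623] w 0.15374164428093154
tool x [ 0.839 -0.093  0.535] y [-0.114 -0.993  0.006] z [ 0.531 -0.066 -0.845] err to -n deg 2.3730983592996706
to mouth+0.013 n, tool mm: [-0.809  0.597  2.198] tool y vs e1 deg 0.02914088199796856
```

```bash
python3 -m inch '[[-1,0,0,0,0.18],[-1,0,0,-1,0.18],[-1,0,0,-1,0.18],[-1,0,0,-1,0.18]]' ; python3 st.py .013; python3 -c "
from bench import ctrl;print(ctrl.get_state()['torque'])"
```

```text
time: 10.5
position: [0.5064, -0.0633, 0.1224]
tool_rot: [-2.619, 1.178, -0.796]
ft_force: [3.6, -1.1, -4.4]
grip_width: 0.158
t 10.5 q [ 0.383 -0.271 -0.306  2.379 -0.106  0.46  -2.271] p [ 0.506 -0.063  0.122] f [ 3.635 -1.072 -4.433] w 0.15841197354743994
tool x [ 0.548 -0.733  0.402] y [-0.647 -0.676 -0.352] z [ 0.53  -0.068 -0.845] err to -n deg 2.321452971640538
to mouth+0.013 n, tool mm: [ 0.177 -0.578  4.105] tool y vs e1 deg 41.96651515376845
[-0.15858095  0.52233151  0.35515925]
```

The turning works at about 0.6 N m with a pull of about 6 N. I'll carry on.

```bash
python3 -m inch '[[-1,0,0,0,-0.18],[-1,0,0,-1.3,-0.18],[-1,0,0,-1.3,-0.18],[-1,0,0,-1.3,-0.18],[-1,0,0,-1.3,-0.18]]' ; python3 -m inch '[[-1,0,0,-1.3,-0.18],[-1,0,0,-1.3,-0.18],[-1,0,0,-1.3,-0.18]]'; python3 st.py .013
```

```text
time: 11.12
position: [0.5054, -0.0614, 0.1264]
tool_rot: [2.933, 0.107, 0.845]
ft_force: [4.6, 2.2, -4.8]
grip_width: 0.156
time: 11.5
position: [0.5037, -0.0598, 0.1284]
tool_rot: [2.674, 0.868, 0.745]
ft_force: [3.9, 2.6, -5.5]
grip_width: 0.156
t 11.5 q [ 0.06  -0.293 -0.024  2.391  0.078  0.479 -0.966] p [ 0.504 -0.06   0.128] f [ 3.851  2.628 -5.466] w 0.155714276131505
tool x [0.695 0.601 0.396] y [ 0.482 -0.797  0.364] z [ 0.534 -0.062 -0.843] err to -n deg 2.469281647287816
to mouth+0.013 n, tool mm: [-2.01   2.072 10.82 ] tool y vs e1 deg -42.329546101064004
```

```bash
python3 - <<'E'
from h import *
from bench import ctrl
# mould lift check: plane of blue face vs start
for n in("scene",):
    d=ctrl.get_image(n); d0=dict(np.load(n+".npz")); bb=(235,280,340,395)
    nn=np.array([-.4975,.0551,.8657]);m=np.array([.5155,-.064,.108])
    for x in(d0,d):
        hh=(pts(x,mask(x,(95,90,60),(115,255,255),bb))-m)@nn; print(len(hh),np.median(hh[abs(hh)<.03]))
    np.savez("s2.npz",**d)
E
```

```text
2252 -0.000971392757184794
1576 -0.0008197817693114543
```

The mould hasn't moved and the plug is about 9 mm out. Continuing.

```bash
python3 -m inch '[[-1,-1,1,0,0.18],[-1,0,0,-1.6,0.18],[-1,0,0,-1.6,0.18],[-1,0,0,-1.6,0.18],[-1,0,0,-1.6,0.18]]' ; python3 -m inch '[[-1,0,0,-1.6,0.18],[-1,0,0,-1.6,0.18],[-1,0,0,-1.6,0.18]]'; python3 st.py .013
```

```text
time: 12.18
position: [0.5016, -0.0618, 0.1324]
tool_rot: [-2.97, 0.438, -0.877]
ft_force: [1.1, -0.8, -1.8]
grip_width: 0.152
time: 12.55
position: [0.5006, -0.0629, 0.1327]
tool_rot: [-2.613, 1.186, -0.793]
ft_force: [2.3, 0.5, -3.5]
grip_width: 0.151
t 12.55 q [ 0.261 -0.301 -0.195  2.381 -0.045  0.494 -2.331] p [ 0.501 -0.063  0.133] f [ 2.349  0.542 -3.465] w 0.15142939289895527
tool x [ 0.544 -0.738  0.399] y [-0.651 -0.671 -0.354] z [ 0.53  -0.067 -0.846] err to -n deg 2.273528187195118
to mouth+0.013 n, tool mm: [-0.51  -0.438 15.884] tool y vs e1 deg 42.361144171565215
```

```bash
python3 -m inch '[[-1,0,0,0,-0.18],[-1,0,0,-2.2,-0.18],[-1,0,0,-2.2,-0.18],[-1,0,0,-2.2,-0.18],[-1,0,0,-2.2,-0.18]]' ; python3 -m inch '[[-1,0,0,-2.2,-0.18],[-1,0,0,-2.2,-0.18],[-1,0,0,-2.2,-0.18]]'; python3 st.py .013
```

```text
time: 13.18
position: [0.5012, -0.0612, 0.135]
tool_rot: [2.944, 0.079, 0.834]
ft_force: [2.5, 2.4, -4.1]
grip_width: 0.157
time: 13.55
position: [0.5005, -0.0596, 0.136]
tool_rot: [2.703, 0.836, 0.732]
ft_force: [1.0, 3.1, -3.5]
grip_width: 0.152
t 13.55 q [ 0.22  -0.3   -0.16   2.37  -0.03   0.519 -0.896] p [ 0.501 -0.06   0.136] f [ 1.026  3.068 -3.528] w 0.15204459780161228
tool x [0.714 0.577 0.395] y [ 0.468 -0.814  0.343] z [ 0.52  -0.06  -0.852] err to -n deg 1.5253759785759418
to mouth+0.013 n, tool mm: [-2.658  1.231 18.892] tool y vs e1 deg -40.734475985850224
```

```bash
python3 -m inch '[[-1,0,0,0,0.18],[-1,0,0,-5,0.18],[-1,0,0,-5,0.18],[-1,0,0,-5,0.18],[-1,0,0,-5,0.18]]' ; python3 -m inch '[[-1,0,0,-5,0.18],[-1,0,0,-5,0.18],[-1,0,0,-5,0.18]]'; python3 st.py .013
```

```text
time: 14.18
position: [0.4993, -0.0612, 0.1404]
tool_rot: [-2.969, 0.49, -0.823]
ft_force: [3.9, -1.3, -7.7]
grip_width: 0.16
time: 14.55
position: [0.4973, -0.0627, 0.1431]
tool_rot: [-2.612, 1.241, -0.73]
ft_force: [4.3, -1.4, -8.7]
grip_width: 0.157
t 14.55 q [ 0.237 -0.299 -0.17   2.34  -0.029  0.579 -2.376] p [ 0.497 -0.063  0.143] f [ 4.268 -1.361 -8.668] w 0.1570034311642754
tool x [ 0.537 -0.763  0.36 ] y [-0.685 -0.644 -0.341] z [ 0.492 -0.064 -0.868] err to -n deg 0.6151402600750663
to mouth+0.013 n, tool mm: [-1.866  0.461 26.564] tool y vs e1 deg 44.33644929379627
```

```bash
python3 -m inch '[[-1,0,0,0,-0.18],[-1,0,0,-4.5,-0.18],[-1,0,0,-4.5,-0.18],[-1,0,0,-4.5,-0.18],[-1,0,0,-4.5,-0.18]]' ; python3 -m inch '[[-1,0,0,-4.5,-0.18],[-1,0,0,-4.5,-0.18],[-1,0,0,-4.5,-0.18]]'; python3 st.py .013
```

```text
time: 15.18
position: [0.4973, -0.0612, 0.1486]
tool_rot: [2.979, 0.028, 0.765]
ft_force: [4.1, 2.9, -6.9]
grip_width: 0.155
time: 15.55
position: [0.4957, -0.059, 0.1521]
tool_rot: [2.761, 0.805, 0.667]
ft_force: [1.7, 1.3, -4.9]
grip_width: 0.159
t 15.55 q [ 0.232 -0.3   -0.165  2.31  -0.04   0.635 -0.916] p [ 0.496 -0.059  0.152] f [ 1.686  1.323 -4.899] w 0.15914201338354136
tool x [0.752 0.548 0.367] y [ 0.463 -0.835  0.298] z [ 0.47  -0.054 -0.881] err to -n deg 1.8168965255966372
to mouth+0.013 n, tool mm: [-4.403 -0.072 35.425] tool y vs e1 deg -38.846580221198735
```

```bash
python3 - <<'E'
from h import *
from bench import ctrl
d=ctrl.get_image("scene");nn=np.array([-.4975,.0551,.8657]);m=np.array([.5155,-.064,.108])
hh=(pts(d,mask(d,(95,90,60),(115,255,255),(235,280,340,395)))-m)@nn; print(len(hh),np.median(hh[abs(hh)<.03]))
cv2.imwrite("pics/e.png",cv2.resize(d["color"][250:400,200:400],(640,480))[:,:,::-1])
E
```

```text
1614 -0.0009931114431195164
```

View pics/e.png

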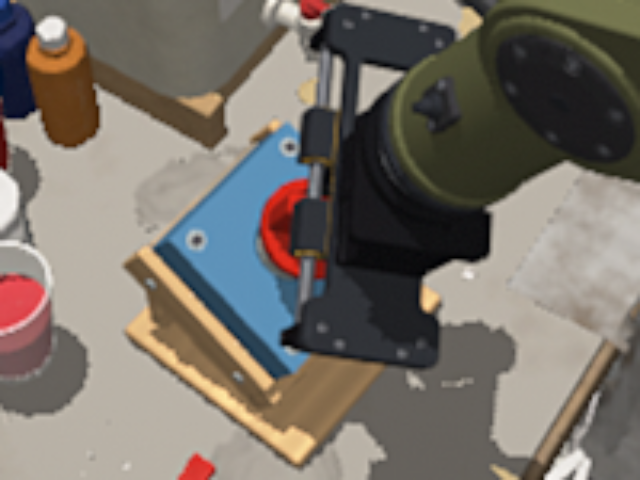

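The plug is about 33 mm out, with metal shaft visible under the red flange, and the mould is still seated. Continuing.

```bash
python3 -m inch '[[-1,-1,0,0,0.18],[-1,0,0,-4.5,0.18],[-1,0,0,-4.5,0.18],[-1,0,0,-4.5,0.18],[-1,0,0,-4.5,0.18]]' ; python3 -m inch '[[-1,0,0,-4.5,0.18],[-1,0,0,-4.5,0.18],[-1,0,0,-4.5,0.18]]'; python3 st.py .013
```

```text
time: 16.23
position: [0.4943, -0.0612, 0.1582]
tool_rot: [-2.974, 0.551, -0.735]
ft_force: [2.3, -0.7, -5.8]
grip_width: 0.159
time: 16.6
position: [0.4923, -0.0624, 0.162]
tool_rot: [-2.609, 1.308, -0.65]
ft_force: [0.5, -0.9, -6.0]
grip_width: 0.158
t 16.6 q [ 0.239 -0.3   -0.165  2.279 -0.035  0.696 -2.409] p [ 0.492 -0.062  0.162] f [ 0.494 -0.939 -6.01 ] w 0.15837315945417388
tool x [ 0.526 -0.792  0.311] y [-0.726 -0.608 -0.321] z [ 0.443 -0.057 -0.894] err to -n deg 3.513626571896572
to mouth+0.013 n, tool mm: [-3.809  2.107 45.731] tool y vs e1 deg 46.814762028205514
```

```bash
python3 -m inch '[[-1,0,0,0,-0.18],[-1,0,0,-4.5,-0.18],[-1,0,0,-4.5,-0.18],[-1,0,0,-4.5,-0.18],[-1,0,0,-4.5,-0.1]]' ; python3 st.py .013; python3 -m inch '[[-1,0,0,-8,-0.05],[-1,0,0,-8,0],[-1,0,0,-10,0]]'; python3 st.py .013
```

```text
time: 17.23
position: [0.4904, -0.0612, 0.169]
tool_rot: [3.03, -0.169, 0.685]
ft_force: [-0.1, 0.0, -2.4]
grip_width: 0.154
t 17.225 q [ 0.236 -0.3   -0.162  2.258 -0.036  0.736 -1.59 ] p [ 0.49  -0.061  0.169] f [-0.081  0.009 -2.357] w 0.1540492272149219
tool x [ 0.897 -0.099  0.43 ] y [-0.112 -0.994  0.006] z [ 0.427 -0.053 -0.903] err to -n deg 4.563665491737622
to mouth+0.013 n, tool mm: [-4.539 -0.304 52.981] tool y vs e1 deg -0.01676724605595509
time: 17.6
position: [0.4926, -0.0623, 0.1857]
tool_rot: [3.03, -0.108, 0.659]
ft_force: [-0.4, 0.6, -0.6]
grip_width: 0.154
t 17.6 q [ 0.237 -0.301 -0.159  2.218 -0.035  0.791 -1.547] p [ 0.493 -0.062  0.186] f [-0.411  0.582 -0.606] w 0.15363467888566956
tool x [ 0.907 -0.059  0.416] y [-0.076 -0.997  0.023] z [ 0.413 -0.053 -0.909] err to -n deg 5.429360264107799
to mouth+0.013 n, tool mm: [-12.627  -1.833  67.248] tool y vs e1 deg -2.3382948309510034
```

```bash
python3 -m inch '[[-1,14,0,-36,0],[-1,18,0,-40,0],[-1,18,0,-40,0]]'; python3 st.py; python3 - <<'E'
from h import *
from bench import ctrl
d=ctrl.get_image("scene");nn=np.array([-.4975,.0551,.8657]);m=np.array([.5155,-.064,.108])
hh=(pts(d,mask(d,(95,90,60),(115,255,255),(235,280,340,395)))-m)@nn; print(len(hh),np.median(hh[abs(hh)<.03]))
np.savez("s3.npz",**d)
cv2.imwrite("pics/f.png",d["color"][:,:,::-1])
E
```

```text
time: 17.98
position: [0.5126, -0.0631, 0.3072]
tool_rot: [3.04, -0.12, 0.621]
ft_force: [1.4, 0.2, -1.3]
grip_width: 0.159
t 17.975 q [ 0.231 -0.3   -0.144  1.967 -0.028  1.068 -1.557] p [ 0.513 -0.063  0.307] f [ 1.412  0.212 -1.345] w 0.15948996378773972
tool x [ 0.917 -0.068  0.393] y [-0.083 -0.996  0.021] z [ 0.39  -0.051 -0.919] err to -n deg 6.8877567013372065
to mouth+0.014 n, tool mm: [-77.226  -3.39  170.394] tool y vs e1 deg -1.9047733067494155
2908 -0.001063145365083007
```

View pics/f.png

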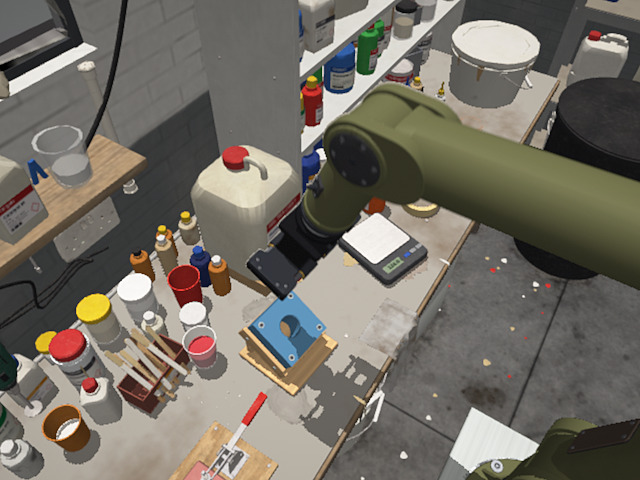

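Plug out, bore empty at (290,328), mould seated. Next I'll bring the tool upright by pushing on the inner reach limit.

```bash
python3 -m inch '[[-1,-37,3,-10,0],[-1,-37,3,-10,0],[-1,-37,3,-10,0]]'; python3 st.py
```

```text
time: 18.4
position: [0.4715, -0.0553, 0.2377]
tool_rot: [3.072, -0.111, 0.455]
ft_force: [-0.2, 0.7, -1.1]
grip_width: 0.16
t 18.4 q [ 0.522 -0.301 -0.395  2.062 -0.122  1.064 -1.474] p [ 0.472 -0.055  0.238] f [-0.172  0.651 -1.144] w 0.1598304985518761
tool x [ 0.955 -0.066  0.291] y [-0.076 -0.997  0.023] z [ 0.288 -0.044 -0.957] err to -n deg 13.108521379152963
to mouth+0.014 n, tool mm: [  1.684   2.415 123.465] tool y vs e1 deg -2.280169542001217
```

```bash
python3 -m inch '[[-1,-30,3,-35,0],[-1,-30,3,-35,0],[-1,-30,3,-35,0]]'; python3 st.py
```

```text
time: 18.77
position: [0.4132, -0.0465, 0.2361]
tool_rot: [3.103, -0.114, 0.188]
ft_force: [0.3, 0.1, -1.0]
grip_width: 0.157
t 18.775 q [ 0.537 -0.301 -0.417  2.036 -0.106  1.259 -1.489] p [ 0.413 -0.047  0.236] f [ 0.297  0.133 -0.961] w 0.15695390259893544
tool x [ 0.99  -0.072  0.122] y [-0.075 -0.997  0.027] z [ 0.119 -0.036 -0.992] err to -n deg 23.026338566191235
to mouth+0.014 n, tool mm: [ 81.499   6.365 127.065] tool y vs e1 deg -2.172151260131777
```

```bash
python3 -m inch '[[-1,-30,1,-35,0],[-1,-8,0,-10,0]]'; python3 st.py; python3 - <<'E'
from h import *
from bench import ctrl
a=[]
for n in("scene","top","wrist"):
    d=ctrl.get_image(n);np.savez(n+"4.npz",**d);a.append(cv2.resize(d["color"],(400,300)))
a.append(a[0]*0)
cv2.imwrite("pics/g.png",np.vstack([np.hstack(a[:2]),np.hstack(a[2:])])[:,:,::-1])
E
```

```text
time: 19.02
position: [0.3934, -0.0436, 0.2551]
tool_rot: [3.104, -0.125, 0.112]
ft_force: [-0.4, 1.0, -0.9]
grip_width: 0.157
t 19.025 q [ 0.289 -0.302 -0.221  2.011 -0.035  1.352 -1.57 ] p [ 0.393 -0.044  0.255] f [-0.414  0.952 -0.853] w 0.1566415633738423
tool x [ 0.994 -0.079  0.073] y [-0.082 -0.996  0.03 ] z [ 0.071 -0.036 -0.997] err to -n deg 25.81704624728138
to mouth+0.014 n, tool mm: [106.048   6.016 143.457] tool y vs e1 deg -1.7599402812431078
```

View pics/g.png

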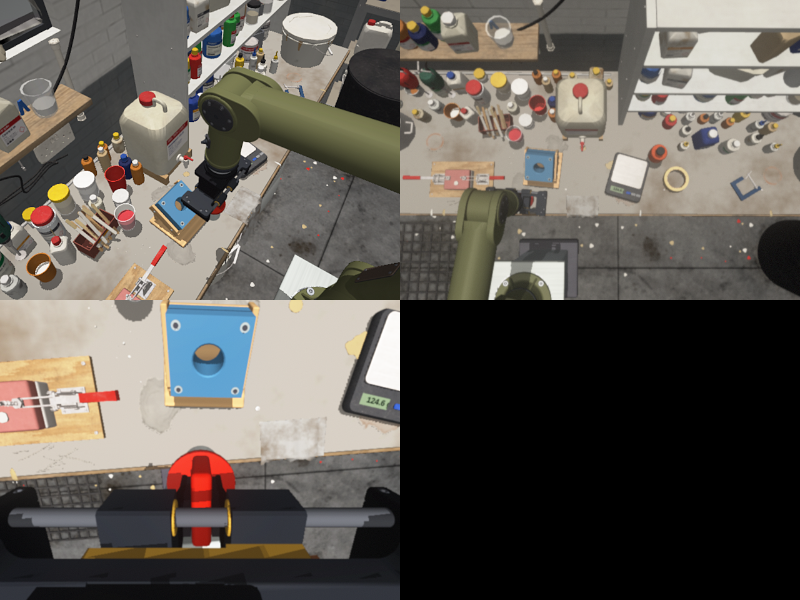

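```bash
python3 - <<'E'
from h import *
np.set_printoptions(precision=4,suppress=True)
from scipy.spatial.transform import Rotation as R
from bench import ctrl
s=ctrl.get_state();M=R.from_rotvec(s["tool_rot"]).as_matrix();p=np.array(s["position"])
d=dict(np.load("wrist4.npz"));h=cv2.cvtColor(d["color"],cv2.COLOR_RGB2HSV)
red=((h[...,0]<8)|(h[...,0]>172))&(h[...,1]>130)&(h[...,2]>60);red[:230]=0;red[:,:220]=0;red[:,420:]=0
P=(pts(d,red)-p)@M; print("red",len(P),np.percentile(P,[1,25,50,75,99],axis=0))
f=P[P[:,2]>np.percentile(P[:,2],99)-.02]
c,nn,sd=plane(f); print("flange plane tool frame c",c,"n",nn,sd,len(f))
f2=f[abs((f-c)@nn)<.003]; print(" circle",cv2.minEnclosingCircle(f2[:,:2].astype(np.float32)),"z at axis",f2[:,2].mean())
a=M@(-nn if (M@nn)[2]<0 else nn); print(" plug axis world",a,"tilt",np.degrees(np.arccos(a[2])))
for n,sb in(("top",(330,240,402,300)),("scene",(335,205,435,275))):
    d=dict(np.load(n+".npz"));h=cv2.cvtColor(d["color"],cv2.COLOR_RGB2HSV)
    pan=((h[...,2]>170)&(h[...,1]<60)).astype(np.uint8); b=pan*0;b[sb[1]:sb[3],sb[0]:sb[2]]=1
    k,l,st,_=cv2.connectedComponentsWithStats(pan*b); i=1+np.argmax(st[1:,4]); 
    ct=max(cv2.findContours((l==i).astype(np.uint8),0,2)[0],key=cv2.contourArea).reshape(-1,2)
    ray=np.linalg.inv(d["K"])@np.c_[ct,np.ones(len(ct))].T; w=d["R"].T@ray; o=-d["R"].T@d["t"]
    q=(o[:,None]+w*((.03-o[2])/w[2])).T; r=cv2.minAreaRect(q[:,:2].astype(np.float32)); print(n,st[i],r)
E
```

```text
red 6974 [[-0.0251 -0.0292 -0.0431]
 [ 0.0046 -0.0073 -0.0369]
 [ 0.0132 -0.0012 -0.007 ]
 [ 0.0229  0.0053  0.0077]
 [ 0.0278  0.0269  0.0113]]
flange plane tool frame c [ 0.0122 -0.0018  0.0077] n [-0.0323 -0.0083  0.9994] 0.0010234995592170724 3523
 circle ((-0.0007141803507693112, -0.0009079668088816106), 0.030314425006508827) z at axis 0.007817292143413855
 plug axis world [-0.0398  0.0221  0.999 ] tilt 2.609192072921093
top [ 338  246   58   54 2245] ((0.5136616826057434, -0.42422762513160706), (0.12776948511600494, 0.11851335316896439), 74.08716583251953)
scene [ 342  213   67   51 1850] ((0.5121831297874451, -0.4217713177204132), (0.12764832377433777, 0.11829403787851334), 73.84634399414062)
```

```bash
python3 -m inch '[[-1,-30,0,-35,0],[-1,-10,0,-10,0]]'; cat > pl.py <<'E'
from bench import ctrl
import numpy as np
from scipy.spatial.transform import Rotation as R
np.set_printoptions(precision=4,suppress=True)
s=ctrl.get_state();M=R.from_rotvec(s["tool_rot"]).as_matrix();p=np.array(s["position"])
a=-M@np.array([-.0323,-.0083,.9994]); foot=p+M@np.array([-.0007,-.0009,.0078])-.063*a
print("t",s["time"],"q",np.array(s["joint_positions"]),"p",p,"plug axis",a,"foot",foot,"f",s["ft_force"])
w=np.array([.513,-.423,.030])-foot
print("tool az x",np.degrees(np.arctan2(M[1,0],M[0,0])),"to pan, world mm",w*1000,"tool xy of horizontal",M.T@np.r_[w[:2],0]*1000,"up50 in tool",M.T@[0,0,50])
E
python3 pl.py
```

```text
time: 19.42
position: [0.3758, -0.0398, 0.2701]
tool_rot: [3.099, -0.134, 0.024]
ft_force: [-0.2, -1.2, -0.3]
grip_width: 0.153
t 19.425 q [ 0.3352 -0.3012 -0.2674  1.9768 -0.0396  1.4389 -1.5741] p [ 0.3758 -0.0398  0.2701] plug axis [0.0175 0.0294 0.9994] foot [ 0.3742 -0.041   0.1993] f [-0.1545 -1.2358 -0.3391]
tool az x -4.948172493500872 to pan, world mm [ 138.7662 -381.9601 -169.3023] tool xy of horizontal [171.1689 368.1689  17.3905] up50 in tool [  0.8707   1.9548 -49.9542]
```

```bash
python3 -m inch '[[-1,10,35,0,0],[-1,20,48,0,0],[-1,20,48,0,0],[-1,20,48,0,0],[-1,20,48,0,0]]'; python3 -m inch '[[-1,20,45,0,0],[-1,15,25,0,0],[-1,0,0,0,0]]';python3 pl.py
```

```text
time: 20.05
position: [0.4485, -0.2788, 0.2818]
tool_rot: [3.097, -0.135, 0.036]
ft_force: [0.5, 0.0, -0.8]
grip_width: 0.151
time: 20.42
position: [0.4754, -0.3617, 0.2831]
tool_rot: [3.098, -0.155, 0.037]
ft_force: [-0.6, 0.7, -2.8]
grip_width: 0.16
t 20.425 q [ 0.5108  0.1524  0.0929  1.5376  0.0068  1.4114 -1.0696] p [ 0.4754 -0.3617  0.2831] plug axis [0.0094 0.0287 0.9995] foot [ 0.4744 -0.3628  0.2123] f [-0.5851  0.7354 -2.772 ]
tool az x -5.717182537153992 to pan, world mm [  38.6172  -60.1565 -182.2643] tool xy of horizontal [44.403  55.9267  3.2659] up50 in tool [  1.2902   1.8924 -49.9475]
```

```bash
python3 -m inch '[[-1,22,28,15,0],[-1,22,28,30,0],[-1,0,0,45,0],[-1,0,0,30,0],[-1,0,0,0,0]]';python3 pl.py; python3 - <<'E'
from h import *
from bench import ctrl
a=[]
for n in("scene","top"):
    d=ctrl.get_image(n);np.savez(n+"5.npz",**d)
    u,v=proj(d,[.513,-.423,.06]);u=int(u);v=int(v)
    a.append(cv2.resize(d["color"][v-60:v+60,u-60:u+60],(400,400)))
cv2.imwrite("pics/h.png",np.hstack(a)[:,:,::-1])
E
```

```text
time: 21.05
position: [0.5158, -0.4277, 0.1622]
tool_rot: [3.107, -0.165, 0.047]
ft_force: [0.2, 0.2, -2.0]
grip_width: 0.153
t 21.05 q [ 0.5587  0.3612  0.1145  1.5228 -0.0355  1.2184 -1.0001] p [ 0.5158 -0.4277  0.1622] plug axis [0.003  0.0195 0.9998] foot [ 0.5152 -0.4282  0.0914] f [ 0.1791  0.217  -1.9566]
tool az x -6.0436583095572205 to pan, world mm [ -2.2198   5.1733 -61.4025] tool xy of horizontal [-2.7508 -4.9065 -0.2239] up50 in tool [  1.5707   1.3988 -49.9557]
```

View pics/h.png

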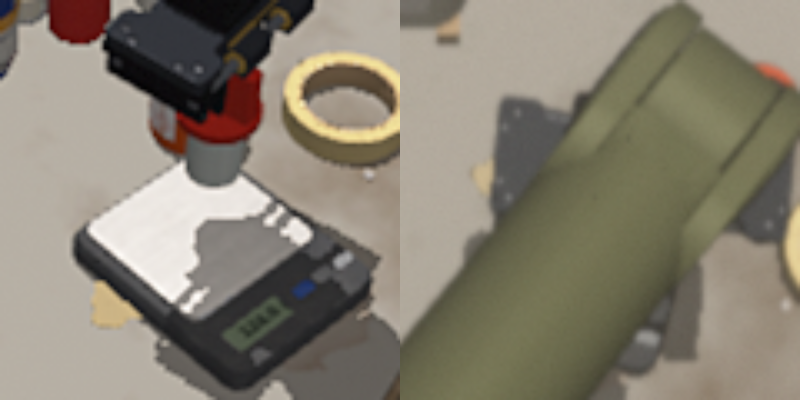

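The plug hangs upright over the pan. I'll lower it, slowly near contact.

```bash
python3 -m inch '[[-1,-2,-4,30,0],[-1,-1,-1,18,0],[-1,0,0,0,0]]';python3 pl.py
```

```text
time: 21.52
position: [0.5199, -0.4273, 0.1239]
tool_rot: [3.098, -0.164, 0.07]
ft_force: [-0.1, 0.4, -1.4]
grip_width: 0.16
t 21.525 q [ 0.5558  0.3824  0.1132  1.5744 -0.0406  1.1282 -1.0008] p [ 0.5199 -0.4273  0.1239] plug axis [-0.0121  0.0288  0.9995] foot [ 0.5204 -0.4285  0.0531] f [-0.053   0.4077 -1.3673]
tool az x -6.022027033238582 to pan, world mm [ -7.4342   5.4742 -23.1256] tool xy of horizontal [-7.9586 -4.6476 -0.5434] up50 in tool [  2.366    1.7838 -49.9121]
```

```bash
python3 -m inch '[[-1,-8,-6,8,0],[-1,-2,-2,6,0],[-1,0,0,0,0]]';python3 pl.py
```

```text
time: 21.9
position: [0.5123, -0.4192, 0.1116]
tool_rot: [3.096, -0.164, 0.077]
ft_force: [0.4, -0.6, -0.2]
grip_width: 0.159
t 21.9 q [ 0.5525  0.3676  0.1117  1.6209 -0.0391  1.0918 -1.0042] p [ 0.5123 -0.4192  0.1116] plug axis [-0.016   0.0314  0.9993] foot [ 0.5131 -0.4206  0.0407] f [ 0.4035 -0.5583 -0.17  ]
tool az x -6.006429314173001 to pan, world mm [ -0.0663  -2.4477 -10.7423] tool xy of horizontal [0.1899 2.4391 0.1022] up50 in tool [  2.5729   1.8907 -49.8979]
```

```bash
python3 -m inch '[[-1,0,1,4,0],[-1,0,1,3,0],[-1,0,0,1.5,0],[-1,0,0,0,0]]' 30;python3 pl.py
```

```text
time: 22.4
position: [0.513, -0.4222, 0.1032]
tool_rot: [3.095, -0.164, 0.078]
ft_force: [0.4, 0.8, -1.9]
grip_width: 0.159
t 22.4 q [ 0.5557  0.379   0.1119  1.6235 -0.0409  1.0767 -1.0001] p [ 0.513  -0.4222  0.1032] plug axis [-0.0169  0.0322  0.9993] foot [ 0.5138 -0.4237  0.0324] f [ 0.3703  0.8247 -1.9022]
tool az x -6.011483710592588 to pan, world mm [-0.8461  0.6516 -2.3607] tool xy of horizontal [-0.9085 -0.5571 -0.0693] up50 in tool [  2.6237   1.9271 -49.8939]
```

```bash
python3 -m inch '[[-1,0,0,1,0],[-1,0,0,1,0]]' ;python3 pl.py;  python3 -m inch '[[-1,0,0,1,0],[-1,0,0,1,0]]';python3 pl.py
```

```text
time: 22.65
position: [0.5133, -0.4225, 0.1012]
tool_rot: [3.095, -0.164, 0.078]
ft_force: [0.6, -0.6, -1.4]
grip_width: 0.156
t 22.65 q [ 0.5559  0.3811  0.1117  1.6247 -0.0412  1.073  -0.9999] p [ 0.5133 -0.4225  0.1012] plug axis [-0.0171  0.0324  0.9993] foot [ 0.5141 -0.4239  0.0304] f [ 0.5515 -0.5956 -1.4126]
tool az x -6.008773372408379 to pan, world mm [-1.1117  0.8731 -0.4066] tool xy of horizontal [-1.1953 -0.7489 -0.0922] up50 in tool [  2.6357   1.9371 -49.8929]
time: 22.9
position: [0.5136, -0.4227, 0.1005]
tool_rot: [3.094, -0.164, 0.08]
ft_force: [-1.9, 1.8, 6.3]
grip_width: 0.16
t 22.9 q [ 0.5561  0.3821  0.1117  1.6249 -0.0415  1.071  -0.9996] p [ 0.5136 -0.4227  0.1005] plug axis [-0.0178  0.0328  0.9993] foot [ 0.5145 -0.4242  0.0297] f [-1.8703  1.7507  6.3466]
tool az x -6.004936571289202 to pan, world mm [-1.5163  1.1729  0.2601] tool xy of horizontal [-1.6284 -1.0036 -0.1265] up50 in tool [  2.6745   1.9501 -49.8903]
```

It's in contact at about 6 N. I'll ease the grip so the plug settles flat, then open.

```bash
python3 -m inch '[[-1,0,0,0.3,0],[-1,0,0,0,0],[-1,0,0,0,0]]' 4; python3 -m inch '[[-0.6,0,0,0,0],[-0.5,0,0,0,0],[-0.2,0,0,0,0],[0,0,0,0,0],[0,0,0,0,0]]'; python3 pl.py
```

```text
time: 23.28
position: [0.5138, -0.4227, 0.1006]
tool_rot: [3.094, -0.164, 0.08]
ft_force: [-0.7, 0.5, 1.3]
grip_width: 0.161
time: 23.9
position: [0.514, -0.4231, 0.1001]
tool_rot: [3.094, -0.164, 0.081]
ft_force: [-0.4, 0.4, -0.5]
grip_width: 0.466
t 23.9 q [ 0.5561  0.3826  0.1116  1.6251 -0.0414  1.069  -0.9996] p [ 0.514  -0.4231  0.1001] plug axis [-0.0188  0.0337  0.9992] foot [ 0.515  -0.4246  0.0293] f [-0.4313  0.4294 -0.4705]
tool az x -6.002281864623515 to pan, world mm [-1.99    1.6009  0.694 ] tool xy of horizontal [-2.1433 -1.3783 -0.172 ] up50 in tool [  2.7244   1.9894 -49.8861]
```

```bash
python3 -m inch '[[0,1,1,-20,0],[0,2,2,-40,0],[0,3,2,-50,0],[0,3,2,-50,0],[0,0,0,-20,0]]'; python3 -m inch '[[0,-30,-50,0,0],[0,-30,-50,0,0],[0,-30,-50,0,0],[0,0,-50,0,0],[0,0,0,0,0]]'; python3 - <<'E'
from h import *
from bench import ctrl
np.set_printoptions(precision=4,suppress=True)
a=[];o=[]
for n in("scene","top"):
    d=ctrl.get_image(n);u,v=map(int,proj(d,[.513,-.423,.06]))
    a.append(cv2.resize(d["color"][v-60:v+60,u-60:u+60],(400,400)))
    h=cv2.cvtColor(d["color"],cv2.COLOR_RGB2HSV);red=((h[...,0]<5)|(h[...,0]>172))&(h[...,1]>130)&(h[...,2]>60)
    P=pts(d,red);P=P[(np.hypot(P[:,0]-.513,P[:,1]+.423)<.06)&(P[:,2]>.07)]
    t=P[P[:,2]>.13];f=P[abs(P[:,2]-.093)<.008]; print(n,len(P),"z",np.percentile(P[:,2],[2,50,98]),"wingtop",t.mean(0),"flange",cv2.minEnclosingCircle(f[:,:2].astype(np.float32)))
    nn=np.array([-.4975,.0551,.8657]);m=np.array([.5155,-.064,.108])
    if n=="scene":
        hh=(pts(d,mask(d,(95,90,60),(115,255,255),(235,280,340,395)))-m)@nn; print("mould",np.median(hh[abs(hh)<.03]))
    else:
        for nm,lo,hi,b in(("bottle",(3,150,100),(14,255,255),(395,228,432,262)),("tape",(15,40,100),(35,255,255),(415,260,470,312)),("cup",(165,60,80),(179,255,255),(165,198,205,232))):
            Q=pts(d,mask(d,lo,hi,b));print(nm,len(Q),np.median(Q,0) if len(Q) else 0)
cv2.imwrite("pics/i.png",np.hstack(a)[:,:,::-1])
E
```

```text
time: 24.52
position: [0.5127, -0.4226, 0.2904]
tool_rot: [3.093, -0.164, 0.083]
ft_force: [-0.4, 0.2, 0.0]
grip_width: 0.507
time: 25.15
position: [0.4451, -0.2108, 0.2873]
tool_rot: [3.084, -0.166, 0.106]
ft_force: [-0.0, -1.0, 0.2]
grip_width: 0.497
scene 138 z [0.0879 0.1015 0.1372] wingtop [ 0.4845 -0.4185  0.1347] flange ((0.49148648977279663, -0.41829997301101685), 0.02140093594789505)
mould -0.0010205211567005266
top 400 z [0.0888 0.0958 0.1414] wingtop [ 0.5095 -0.4262  0.1377] flange ((0.5113318562507629, -0.4259573519229889), 0.028683681041002274)
bottle 210 [ 0.5785 -0.5268  0.0992]
tape 1922 [ 0.482  -0.6078  0.0033]
cup 9 [0.6623 0.0423 0.0456]
```

View pics/i.png

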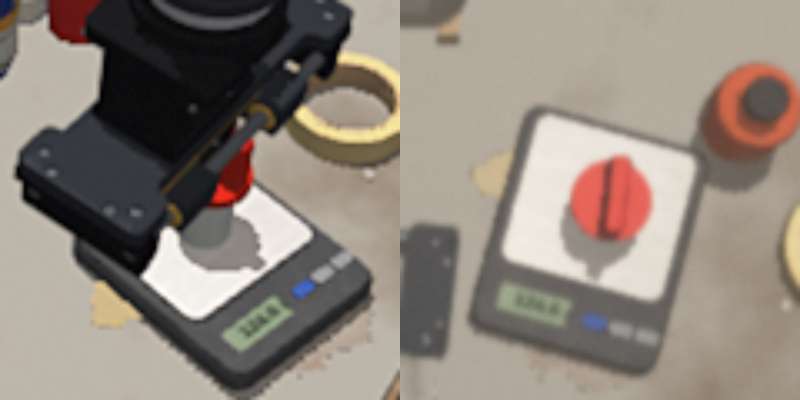

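The top view shows the plug standing upright and central on the pan, about 3 mm from its centre. The mould and bystanders are unchanged, so I'm handing it in.

```bash
python3 -c "
from bench import ctrl; print(ctrl.close_job())"
```

```text
the job is handed in; nothing more can be done
None
```

I worked the plug out of the mould and set it down upright on the scale pan. I let go, moved the arm clear and handed the job in at about 25 s of the 56 s allowed; no verdict was reported.

- **Extraction:** I twisted the plug about ±0.75 rad at about 0.6 N m. The pull along the axis read no more than about 10 N between moves, under the 14 N that lifts the mould.
- **Tool tilt:** The moves cannot tilt the tool directly, so I tilted it, and later straightened it, by driving the arm against its reach limits.
- **Set-down:** I lowered the plug until it touched at about 6 N, eased the grip so it could settle flat, then opened the fingers and rose straight up.

**Last checks:**
- **Mould:** its face was within 0.2 mm of its starting position each time I looked.
- **Plug:** in the top view it stands upright, with the flange about 3 mm from the pan centre and its top at 0.138–0.141 m, as expected.
- **Bottle and tape:** both measured within 2 mm of their starting positions.

**Checks that were weak or disagreed:**
- **Cup:** it shifted about 16 mm in my measurement, but that rests on only 8–9 pixels through clear plastic. The arm never came near it.
- **Scene camera, final plug position:** it read about 20 mm off from the top view because the gripper blocked part of the plug, so I relied on the top view.
- **Force spike:** the wrist force sensor read 20 N once during a fast move in free air, which I put down to inertia.

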